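Sort the full bottle from the empty one by heft

TASK

The two white bottles on the near part of the bench look the same, but one is full and the other is as good as empty. Lift them to feel which is which, then stand the full (heavy) bottle upright in the square tray and the empty (light) one upright in the round tray, setting each down gently, and let go of both.

Things in the scene. Friction and masses are not known exactly. Their poses are not given: they have to be found in the camera images.
- bottle_1: One of two identical closed white plastic bottles: round body 64 mm wide, shoulder from about 95 to 118 mm up, fixed white cap 34 mm wide from 118 to 140 mm (the top). Grasp by body or cap. Origin: centre of its underside, z up its axis. Either bottle may be the full one (0.5 to 0.8 kg in all); the other is nearly empty (0.09 to 0.16 kg).
- bottle_2: The other bottle, same in shape, size and look as bottle_1. Sight and name do not tell which of the two is the full one; it is drawn anew each time.
- square_tray: Square shallow aluminium tray, 130 x 130 mm outside, fixed to the bench, rim 12 mm high and 4 mm thick, inner floor about 4 mm above the bench. Place for the full bottle. Origin at the centre of its underside on the bench top.
- round_tray: Round shallow aluminium tray, 134 mm in diameter outside, fixed to the bench, rim 12 mm high and 4 mm thick, inner floor about 4 mm above the bench. Place for the empty bottle. Origin at the centre of its underside on the bench top. The two trays may lie either way round, left and right.
There are look-alikes about, which are no part of the job. What is shaped like the bottle_2 but blue or purple is not meant.

How it is judged (in metres and radians):
At the end, for the whole second after the job is handed in: The full bottle (presses on its tray with over 3 N) stands in the square tray within 42 mm of its centre, the empty one (under 3 N) in the round tray within 36 mm of its centre; both upright within 0.08 rad, flat on the tray floor (underside below 9 mm), at rest, released (((horizontal distance between bottle_1 and square_tray below 0.042 m and contact force between bottle_1 and square_tray above 3 N and horizontal distance between bottle_2 and round_tray below 0.036 m and contact force between bottle_2 and round_tray between 0.3 and 3 N) or (horizontal distance between bottle_2 and square_tray below 0.042 m and contact force between bottle_2 and square_tray above 3 N and horizontal distance between bottle_1 and round_tray below 0.036 m and contact force between bottle_1 and round_tray between 0.3 and 3 N)) and angle between each of bottle_1, bottle_2's own z axis and vertical below 0.08 rad and height (world z) of each of bottle_1, bottle_2 below 0.009 m and linear speed of each of bottle_1, bottle_2 below 0.02 m/s); the robot touches nothing.
It fails at once if a bottle is knocked over (tilted beyond 0.7 rad) (angle between any of bottle_1, bottle_2's own z axis and vertical above 0.7 rad).
It fails at once if a bottle is dropped or slammed into a tray (over 100 N) (contact force between any of bottle_1, bottle_2 and square_tray above 100 N or contact force between any of bottle_1, bottle_2 and round_tray above 100 N).
It also fails if it takes over 54 s, if anything falls off the work surface, if the arm or the gripper's body presses on something with over 40 N, if the wrist force passes 120 N, or if a joint passes its speed limit or range.

ROBOT

A 7-joint arm with a two-finger parallel gripper is mounted at the origin on a cart in front of the work surface, level with it; the furniture and walls round the work are solid. World frame = base frame: x ahead of the robot, y to its left, z up, the work surface at z = 0. Lengths are in mm, angles in rad, forces in N, time in s.
With the tool pointing down it reaches from about 350 to 900 mm from the base axis. Payload 8.1 kg.
Tool frame: the origin (TCP) lies between the finger pads; the fingertips stand 17 mm ahead of it and the grasp point (between the pads) lies 2 mm behind it; z points along the fingers, y is the line along which they close (so a half turn about z gives the same grasp; the last joint's range is limited). The gripper opens to 85 mm and grips with 20 to 120 N. Pads are 22 mm wide; open, the fingers measure 114 mm over their backs; the gripper's body (76 mm by 85 mm) begins 54 mm behind the grasp point. The pads swing forward as they close: fully open they stand 13 mm farther back than shut.
Start: joints at [-1.231, 0.434, 0.025, 1.573, -0.012, 1.134, -0.075], TCP at [267.822, 564.723, 248.323] pointing down, gripper open.
Joint ranges: [-2.62, 2.62], [-0.44, 2.09], [-1.27, 1.32], [0.08, 2.57], [-1.32, 4.46], [0.12, 2], [-2.74, 2.74]. Speed limits (rad/s): [2.22, 2.22, 3.01, 3.01, 3.14, 3.14, 3.14].

INTERFACE

Orientations are given as a unit quaternion [w, x, y, z].
In Python, from bench import arm gives the robot as it stands.
- The arm moves only by the shell command python3 -m pendant 'ROWS' [FORCE]. ROWS is JSON, a list of rows, each an object of numbers: "claw": the finger opening in mm, from 0 to 85.4; "x", "y", "z": the shift along the tool's x, y, z in mm; "turn": the turn about the tool's z in degrees. In form: [{"claw": .., "x": .., "y": .., "z": .., "turn": ..}, ...]. A call has 1 to 12 rows; each row shifts and turns the commanded pose from where the row before left it, along the tool's axes as they then stand; what a row does not reach is not made up. A row lasts 1/12 s, in which the tool goes at most 41.7 mm and 7.16 degrees, less where a joint would pass 70% of its speed; a pose out of reach is approached as far as the arm can. A call is refused whole if a number of a shift passes 41.7 or a number of a turn 7.16, either way. A call with a gripper value outside its range is refused whole. The fingers move at their own pace and stop on an object; FORCE is the grip in N (left out, the last holds). Time passes only in rows, so rows that do not move let the fingers close. It gives the time, the measured TCP pose, the force, the opening and the grip force at its end, in the units of the state.
- arm.read_state(): the state, without advancing time (a new reading comes with each control period).
- arm.grab_frame(name): name is "scene" or "top" or "wrist"; returns a dict with "color" (400x640x3 uint8, red, green, blue), "depth" (400x640 float32, mm along the optical axis (not along the pixel's ray), 0 where there is no reading), "camera_matrix" (3x3 intrinsics, pixels), "pose" (4x4, takes a point from camera to world coordinates). Camera axes: x right, y up, looking along -z (the intrinsics and any distortion apply to the point x, -y, -z); pixel columns grow to the right and rows downward; lengths in mm; the calibration is good to about 2 mm. A picture is of the moment at which its call begins.
- arm.close_job(): hands the job in; it is judged then, once.
Trained networks look in a picture, given as the dict that the camera call returned (one of the last four; its "shot" number tells which), for a name from the list of things; names that differ only in an ending like _2 or _b are one class to them, and where a whole thing is asked for, a point or a joint stands for the part that bears it (a point fixed in the world has none). Each returns a list of dicts, best first, with "p" (0 to 1); they miss things now and then, are a little off and sometimes report something else, mostly with a low value. They report only what shows in the picture. A call takes as long as a camera call. They do not tell look-alikes from the thing itself.
- arm.outline_of(picture, query): "pixels" (400x640 bool, what is visible of it) and "location" ([column, row] in pixels, amid what is visible of it).
- arm.pinpoint(picture, query): "location" ([column, row] in pixels: a listed point, or the origin of a listed thing).
The state is a dict: "time": time; "joints": joint angles; "qvel": joint speeds; "effort": joint torques, N m; "tool_pos": TCP position; "eef_rot": TCP orientation; "wrist_force": force on the tool from outside, world axes, zero at the start; "wrist_torque": the same for the moment, N m; "grip_width": finger opening in mm; "grasp_force": force on a finger pad.
Only numpy, scipy, OpenCV 4.12 (cv2) and the standard library are available. Lean on these libraries where they do the work, as an engineer would, in place of code of your own. Each camera call takes 0.05 s, during which the arm holds its last target. There are 200 camera calls.

## Working session

There is one attempt and no reset: what is moved stays moved. The work goes in short steps, Python scripts to look and compute and a shell command to move; the robot and the scene stay as the last step left them, time stands still between calls to the robot, and variables do not carry over. Pictures are saved under pics/ and viewed, at most 10 in all, crops included, and the job is handed in when it is done.

```bash
mkdir -p pics; cat > h.py <<'E'
import numpy as np, cv2
from bench import arm
def world(f,px,depth=None):
    K=f["camera_matrix"];c,r=px
    d=f["depth"][int(round(r)),int(round(c))] if depth is None else depth
    p=np.array([(c-K[0,2])/K[0,0]*d,-(r-K[1,2])/K[1,1]*d,-d,1])
    return (f["pose"]@p)[:3]
def cloud(f,mask):
    rs,cs=np.nonzero(mask&(f["depth"]>0));d=f["depth"][rs,cs];K=f["camera_matrix"]
    P=np.stack([(cs-K[0,2])/K[0,0]*d,-(rs-K[1,2])/K[1,1]*d,-d,np.ones_like(d)])
    return (f["pose"]@P)[:3].T
E
python3 - <<'E'
from h import *
for n in ("scene","top"):
    f=arm.grab_frame(n);cv2.imwrite(f"pics/{n}0.png",f["color"][:,:,::-1])
    for q in ("bottle_1","square_tray","round_tray"):
        for o in arm.outline_of(f,q):
            P=cloud(f,o["pixels"]);
            if len(P)==0: continue
            m=f["color"][o["pixels"]].mean(0).round()
            print(n,q,round(o["p"],2),np.round(o["location"]),"mid",((P.max(0)+P.min(0))/2).round(),"lo",np.percentile(P,2,0).round(),"hi",np.percentile(P,98,0).round(),m)
s=arm.read_state();print(s)
E
```

```text
scene bottle_1 0.9 [380. 261.] mid [ 470. -273.   68.] lo [ 411. -334.    5.] hi [ 456. -284.  139.] [145. 142. 139.]
scene bottle_1 0.78 [330. 212.] mid [ 516. -112.   68.] lo [ 434. -204.    4.] hi [ 482. -154.  139.] [75. 41. 94.]
scene bottle_1 0.59 [253. 159.] mid [484.  58.  69.] lo [412. -30.  17.] hi [466.  13. 139.] [147. 144. 143.]
scene bottle_1 0.56 [270. 216.] mid [418. -73.  68.] lo [ 353. -140.    3.] hi [405. -93. 139.] [ 36.  57. 113.]
scene square_tray 0.56 [321. 163.] mid [605. -14.   5.] lo [530. -84.  -0.] hi [672.  52.  11.] [150. 149. 152.]
scene round_tray 0.79 [423. 229.] mid [ 568. -274.   47.] lo [ 540. -336.    0.] hi [ 662. -212.   11.] [158. 158. 160.]
top bottle_1 0.98 [351. 196.] mid [ 477. -174.   70.] lo [ 433. -195.   10.] hi [ 488. -139.  141.] [79. 46. 94.]
top bottle_1 0.88 [286. 238.] mid [441.   2.  73.] lo [411. -26.  17.] hi [463.  29. 141.] [155. 153. 148.]
top bottle_1 0.79 [338. 241.] mid [ 385. -112.   69.] lo [ 352. -135.    0.] hi [409. -74. 141.] [ 42.  66. 117.]
top bottle_1 0.69 [404. 181.] mid [ 439. -299.   70.] lo [ 410. -318.    
[... 292 characters left out ...]
nts': array([-1.23059226,  0.4346022 ,  0.02497512,  1.57331612, -0.01159954,
        1.13401019, -0.07512799]), 'qvel': array([ 0.00046906, -0.00026878, -0.00071761, -0.00124535, -0.00092264,
        0.00014229, -0.00036622]), 'effort': array([-1.71526088e-03, -6.69584370e+01,  1.02236833e+00, -3.16168034e+01,
        1.54143828e-02,  5.04056181e-03, -1.71665357e-05]), 'tool_pos': array([267.78944242, 564.66290969, 248.21401846]), 'eef_rot': array([-1.12888854e-05,  2.19642199e-01,  9.75580491e-01, -9.48295370e-05]), 'wrist_force': array([0.14127751, 0.03855115, 0.03458305]), 'wrist_torque': array([-0.03797126,  0.00241638, -0.00754009]), 'grasp_force': 0.0, 'grip_width': 85.33167737456007}
```

```bash
python3 - <<'E'
from h import *
f=arm.grab_frame("top")
P=cloud(f,np.ones((400,640),bool))
for c in ((437,2),(438,-297),(460,-167),(380,-105)):
    Q=P[(np.hypot(P[:,0]-c[0],P[:,1]-c[1])<45)&(P[:,2]>136)];print(c,len(Q),((Q.max(0)+Q.min(0))/2).round(1),np.ptp(Q,axis=0).round())
Q=P[(P[:,2]>30)&(P[:,2]<600)&(P[:,0]>250)&(P[:,0]<900)]
H=np.zeros((14,26))
for x,y,z in Q:
    i,j=int((x-250)//50),int((y+650)//50)
    if 0<=i<14 and 0<=j<26:H[i,j]=max(H[i,j],z)
print(H.astype(int))
R=cv2.Rotation if 0 else None
from scipy.spatial.transform import Rotation as Ro
s=arm.read_state();print(Ro.from_quat(s["eef_rot"],scalar_first=True).as_matrix().round(3))
a=cv2.imread("pics/scene0.png");b=cv2.imread("pics/top0.png")
cv2.imwrite("pics/both.png",np.vstack([a[100:380,100:540],b[100:380,160:600]]))
E
```

```text
(437, 2) 199 [442.6   3.1 139. ] [32. 32.  6.]
(438, -297) 176 [ 440.9 -301.   140. ] [32. 32.  8.]
(460, -167) 180 [ 464.4 -170.4  139.4] [32. 32.  7.]
(380, -105) 203 [ 382.8 -105.4  139.2] [32. 32.  6.]
[[273 251   0   0   0   0   0   0   0   0   0   0   0   0   0   0   0   0
    0   0   0   0   0   0   0   0]
 [251 252   0   0   0   0   0   0   0   0   0   0   0   0   0   0   0   0
    0   0   0   0   0   0   0   0]
 [355 251   0   0   0   0   0   0   0   0 142 142   0   0   0   0   0   0
    0   0   0   0   0   0   0   0]
 [372 251   0  69  72  71 141 144   0 142 102 102 141 141   0   0   0   0
    0 122 123   0   0   0   0   0]
 [371 251   0  69  72  71 140 141   0 142 104   0 141 141   0   0   0   0
  145 146 145 146   0   0   0   0]
 [373 249   0   0   0   0   0   0   0   0   0   0   0   0   0   0   0   0
  145 144 363 146   0   0   0   0]
 [337   0   0   0   0   0   0   0   0   0   0   0   0   0   0   0   0  47
  115 146 144 145  43   0   0   0]
 [251   0   0   0   0   0   0   0   0   0   0   0   0   0   0   0   0  52
   67 371 341  55  52   0   0   0]
 [250   0   0   0  83  85  81   0   0   0  70  70   0   0   0   0   0  53
   76 371 107  53  51   0   0   0]
 [  0   0   0   0  85  87 332 341 343   0  73  71   0 471 491 513 517 494
   46  56   0  46  45   0   0   0]
 [  0   0   0   0  85  86  85   0 325   0  69  69   0   0   0   0   0   0
    0   0 145 147   0   0   0   0]
 [  0   0   0   0   0   0   0   0 278 151 152 151 108 122 121 118   0 174
  175 175 170 146   0   0   0   0]
 [  0   0   0   0   0   0   0   0 235 152 152 153 121 121 122 121 175 266
  266 266 174   0 157   0   0   0]
 [  0   0   0   0   0   0   0   0   0   0   0   0   0   0   0   0   0   0
    0   0   0   0   0   0   0   0]]
[[-0.903  0.429 -0.   ]
 [ 0.429  0.903 -0.   ]
 [-0.    -0.    -1.   ]]
```

View pics/both.png

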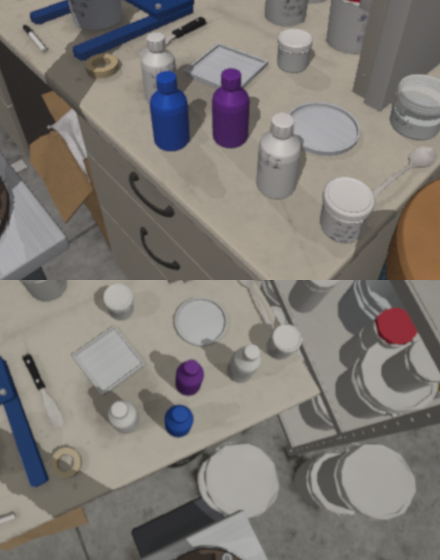

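White bottles are at scene pixels (253,159) and (380,261). Blue (270,216) and purple (330,212) are the look-alikes, so they stay put. The crop confirms this. I'll grasp by the cap, since the gripper body leaves no room for a body grasp.

```bash
python3 -m pendant '[{"claw":70,"turn":-6.35},{"turn":-6.35},{"turn":-6.35},{"turn":-6.35},{"x":-10,"y":-35},{"x":-10,"y":-35},{"x":-10,"y":-35},{"x":-10,"y":-35},{"x":-10,"y":-35},{"x":-10,"y":-35},{"x":-10,"y":-35},{"x":-10,"y":-35}]' 100 && python3 -m pendant '[{"x":-10,"y":-35},{"x":-10,"y":-35},{"x":-10,"y":-35},{"x":-10,"y":-35},{"x":-10,"y":-35},{"x":-10,"y":-35},{"x":-10,"y":-35},{"x":-10,"y":-35},{},{},{}]'
```

```text
validation failed for argument at $[0]...
```

```bash
python3 -m pendant '[{"claw":70,"x":0,"y":0,"z":0,"turn":-6.35},{"claw":70,"x":0,"y":0,"z":0,"turn":-6.35},{"claw":70,"x":0,"y":0,"z":0,"turn":-6.35},{"claw":70,"x":0,"y":0,"z":0,"turn":-6.35},{"claw":70,"x":-10,"y":-35,"z":0,"turn":0},{"claw":70,"x":-10,"y":-35,"z":0,"turn":0},{"claw":70,"x":-10,"y":-35,"z":0,"turn":0},{"claw":70,"x":-10,"y":-35,"z":0,"turn":0},{"claw":70,"x":-10,"y":-35,"z":0,"turn":0},{"claw":70,"x":-10,"y":-35,"z":0,"turn":0}]' 100
```

```text
time: 1.28
tool_pos: [328.2, 353.0, 248.4]
eef_rot: [0.0, -0.0, 1.0, 0.0]
wrist_force: [0.4, -0.5, 1.4]
grip_width: 70.1
grasp_force: 0.0
```

```bash
python3 -m pendant '[{"claw":70,"x":-11.4,"y":-35,"z":0,"turn":0},{"claw":70,"x":-11.4,"y":-35,"z":0,"turn":0},{"claw":70,"x":-11.4,"y":-35,"z":0,"turn":0},{"claw":70,"x":-11.4,"y":-35,"z":0,"turn":0},{"claw":70,"x":-11.4,"y":-35,"z":0,"turn":0},{"claw":70,"x":-11.4,"y":-35,"z":0,"turn":0},{"claw":70,"x":-11.4,"y":-35,"z":0,"turn":0},{"claw":70,"x":-11.4,"y":-35,"z":0,"turn":0},{"claw":70,"x":-11.4,"y":-35,"z":0,"turn":0},{"claw":70,"x":-11.4,"y":-35,"z":0,"turn":0},{"claw":70,"x":0,"y":0,"z":0,"turn":0},{"claw":70,"x":0,"y":0,"z":0,"turn":0}]'
python3 - <<'E'
from h import *
f=arm.grab_frame("wrist");cv2.imwrite("pics/w1.png",f["color"][:,:,::-1])
P=cloud(f,np.ones((400,640),bool))
Q=P[(np.hypot(P[:,0]-442,P[:,1]-3)<45)&(P[:,2]>134)&(P[:,2]<146)]
print(len(Q), ((Q.max(0)+Q.min(0))/2).round(1) if len(Q) else 0, np.ptp(Q,axis=0).round(),arm.read_state()["tool_pos"])
E
```

```text
time: 2.28
tool_pos: [442.4, 2.8, 248.5]
eef_rot: [0.0, 0.002, 1.0, -0.0]
wrist_force: [0.1, 0.7, 0.1]
grip_width: 70.2
grasp_force: 0.0
1677 [443.8   1.2 138.2] [32. 32.  8.] [442.07738493   4.44705461 248.36836066]
```

View pics/w1.png

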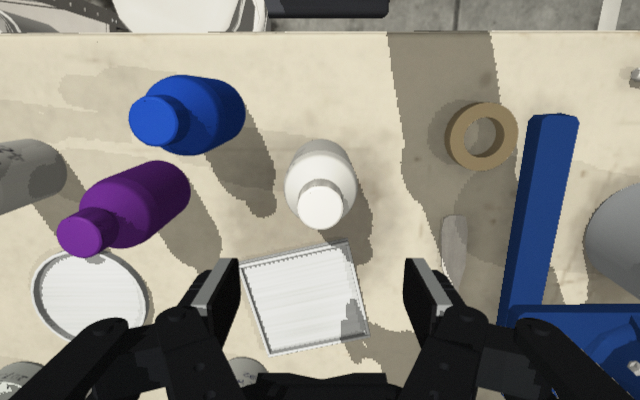

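The white cap is at (320,205), centred between the fingers, with the square tray at (305,300) beyond it. Next I descend, close and feel the weight.

```bash
python3 -m pendant '[{"claw":70,"x":-1,"y":-1,"z":35,"turn":0},{"claw":70,"x":0,"y":0,"z":35,"turn":0},{"claw":70,"x":0,"y":0,"z":27,"turn":0},{"claw":70,"x":0,"y":0,"z":13,"turn":0},{"claw":70,"x":0,"y":0,"z":7,"turn":0},{"claw":70,"x":0,"y":0,"z":0,"turn":0}]' 60
python3 -m pendant '[{"claw":30,"x":0,"y":0,"z":0,"turn":0},{"claw":25,"x":0,"y":0,"z":0,"turn":0},{"claw":25,"x":0,"y":0,"z":0,"turn":0},{"claw":25,"x":0,"y":0,"z":0,"turn":0},{"claw":25,"x":0,"y":0,"z":0,"turn":0},{"claw":25,"x":0,"y":0,"z":0,"turn":0}]' 60
```

```text
time: 2.83
tool_pos: [442.1, 4.9, 130.2]
eef_rot: [-0.001, -0.001, 1.0, -0.0]
wrist_force: [0.1, -0.5, 0.6]
grip_width: 70.0
grasp_force: 0.0
time: 3.33
tool_pos: [445.3, 2.7, 134.3]
eef_rot: [0.003, 0.0, 1.0, -0.0]
wrist_force: [-5.3, -6.9, 26.5]
grip_width: 31.9
grasp_force: 94.9
```

```bash
python3 -m pendant '[{"claw":25,"x":0,"y":0,"z":-5,"turn":0},{"claw":25,"x":0,"y":0,"z":-10,"turn":0},{"claw":25,"x":0,"y":0,"z":-15,"turn":0},{"claw":25,"x":0,"y":0,"z":-10,"turn":0},{"claw":25,"x":0,"y":0,"z":-5,"turn":0},{"claw":25,"x":0,"y":0,"z":0,"turn":0},{"claw":25,"x":0,"y":0,"z":0,"turn":0},{"claw":25,"x":0,"y":0,"z":0,"turn":0},{"claw":25,"x":0,"y":0,"z":0,"turn":0},{"claw":25,"x":0,"y":0,"z":0,"turn":0}]' 60
python3 - <<'E'
from h import *
f=arm.grab_frame("scene")
for n in range(3): print(arm.read_state()["wrist_force"].round(2)); arm.grab_frame("top")
o=arm.outline_of(f,"bottle_1")
for q in o:
    P=cloud(f,q["pixels"]);print(q["p"],np.round(q["location"]),np.percentile(P,2,0).round(),np.percentile(P,98,0).round(),f["color"][q["pixels"]].mean(0).round())
cv2.imwrite("pics/s1.png",f["color"][60:300,100:480,::-1])
print(arm.read_state()["tool_pos"])
E
```

```text
time: 4.17
tool_pos: [442.7, 3.8, 175.8]
eef_rot: [-0.001, -0.0, 1.0, -0.0]
wrist_force: [-0.9, 0.4, -6.5]
grip_width: 32.1
grasp_force: 90.5
[ 0.5   0.01 -5.66]
[ 0.89  0.17 -6.02]
[-0.61  0.26 -4.93]
0.86 [250. 152.] [408. -30.  -0.] [465.  38. 180.] [137. 135. 134.]
0.83 [270. 212.] [ 353. -140.    5.] [403. -96. 139.] [ 33.  56. 115.]
0.77 [332. 213.] [ 434. -204.    3.] [ 483. -154.  139.] [77. 42. 96.]
0.63 [378. 257.] [ 411. -334.    5.] [ 456. -283.  139.] [146. 143. 140.]
[443.01547678   3.79823437 176.16902486]
```

View pics/s1.png

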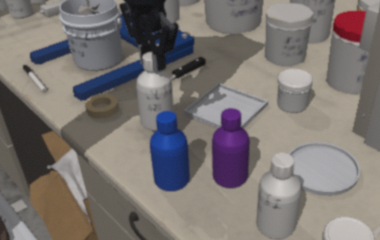

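It reads about 5.7 N, so this is the full bottle and it goes to the square tray.

```bash
python3 -m pendant '[{"claw":25,"x":-8,"y":-1,"z":0,"turn":0},{"claw":25,"x":-16,"y":-2,"z":0,"turn":0},{"claw":25,"x":-22,"y":-3,"z":0,"turn":0},{"claw":25,"x":-22,"y":-3,"z":0,"turn":0},{"claw":25,"x":-22,"y":-3,"z":0,"turn":0},{"claw":25,"x":-22,"y":-3,"z":0,"turn":0},{"claw":25,"x":-22,"y":-3,"z":0,"turn":0},{"claw":25,"x":-16,"y":-2,"z":0,"turn":0},{"claw":25,"x":-6,"y":0,"z":0,"turn":0},{"claw":25,"x":0,"y":0,"z":0,"turn":0},{"claw":25,"x":0,"y":0,"z":0,"turn":0}]'
python3 -m pendant '[{"claw":25,"x":0,"y":0,"z":10,"turn":0},{"claw":25,"x":0,"y":0,"z":10,"turn":0},{"claw":25,"x":0,"y":0,"z":5,"turn":0},{"claw":25,"x":0,"y":0,"z":3,"turn":0},{"claw":25,"x":0,"y":0,"z":2,"turn":0},{"claw":25,"x":0,"y":0,"z":0,"turn":0},{"claw":25,"x":0,"y":0,"z":0,"turn":0}]'
python3 - <<'E'
from h import *
f=arm.grab_frame("scene");print(arm.read_state()["wrist_force"])
cv2.imwrite("pics/s2.png",cv2.resize(f["color"][60:220,220:420,::-1],None,fx=3,fy=3))
E
```

```text
time: 5.33
tool_pos: [598.5, -16.1, 175.7]
eef_rot: [-0.001, -0.0, 1.0, -0.0]
wrist_force: [0.3, -0.1, -5.3]
grip_width: 31.9
grasp_force: 90.5
time: 5.92
tool_pos: [599.1, -16.1, 146.4]
eef_rot: [0.0, -0.0, 1.0, 0.0]
wrist_force: [0.7, 0.4, -6.0]
grip_width: 31.7
grasp_force: 90.6
[ 2.48006339e-03 -2.42405193e-01 -5.44344581e+00]
```

View pics/s2.png

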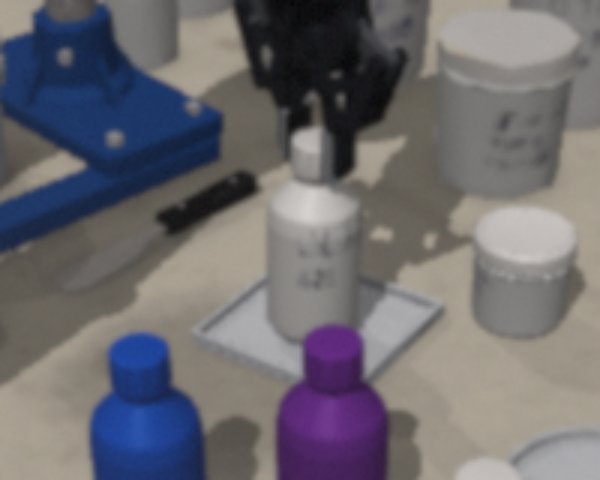

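The bottle hangs upright over the tray, with its base around crop (312,325), and the tray is centred near (318,320). I'll lower it in small steps.

```bash
python3 -m pendant '[{"claw":25,"x":0,"y":0,"z":2,"turn":0},{"claw":25,"x":0,"y":0,"z":2,"turn":0},{"claw":25,"x":0,"y":0,"z":1,"turn":0},{"claw":25,"x":0,"y":0,"z":1,"turn":0},{"claw":25,"x":0,"y":0,"z":0,"turn":0},{"claw":25,"x":0,"y":0,"z":0,"turn":0}]'
python3 -m pendant '[{"claw":25,"x":0,"y":0,"z":1,"turn":0},{"claw":25,"x":0,"y":0,"z":1,"turn":0},{"claw":25,"x":0,"y":0,"z":0,"turn":0},{"claw":25,"x":0,"y":0,"z":0,"turn":0}]'
```

```text
time: 6.47
tool_pos: [599.0, -16.1, 140.2]
eef_rot: [-0.0, -0.0, 1.0, -0.0]
wrist_force: [0.8, 0.2, -5.8]
grip_width: 31.8
grasp_force: 90.6
time: 6.8
tool_pos: [599.5, -16.2, 139.0]
eef_rot: [0.001, -0.0, 1.0, 0.0]
wrist_force: [-3.0, -0.1, 3.3]
grip_width: 32.0
grasp_force: 93.1
```

Contact made. I release it and rise.

```bash
python3 -m pendant '[{"claw":36,"x":0,"y":0,"z":0,"turn":0},{"claw":40,"x":0,"y":0,"z":0,"turn":0},{"claw":50,"x":0,"y":0,"z":0,"turn":0},{"claw":70,"x":0,"y":0,"z":0,"turn":0},{"claw":70,"x":0,"y":0,"z":-5,"turn":0},{"claw":70,"x":0,"y":0,"z":-20,"turn":0},{"claw":70,"x":0,"y":0,"z":-40,"turn":0},{"claw":70,"x":0,"y":0,"z":-40,"turn":0},{"claw":70,"x":0,"y":0,"z":-5,"turn":0}]'
python3 - <<'E'
from h import *
f=arm.grab_frame("wrist")
P=cloud(f,np.ones((400,640),bool))
Q=P[(np.hypot(P[:,0]-599,P[:,1]+16)<50)&(P[:,2]>137)&(P[:,2]<155)]
print(len(Q), ((Q.max(0)+Q.min(0))/2).round(1) if len(Q) else 0, np.ptp(Q,axis=0).round(),arm.read_state()["tool_pos"])
E
```

```text
time: 7.55
tool_pos: [602.2, -16.6, 255.7]
eef_rot: [0.005, 0.0, 1.0, 0.0]
wrist_force: [1.2, -1.3, 0.6]
grip_width: 69.9
grasp_force: 0.0
1699 [595.2 -16.5 141.6] [32. 33.  9.] [601.77193692 -16.47254081 253.93797485]
```

```bash
python3 -m pendant '[{"claw":70,"x":17.8,"y":-31.6,"z":0,"turn":0},{"claw":70,"x":17.8,"y":-31.6,"z":0,"turn":0},{"claw":70,"x":17.8,"y":-31.6,"z":0,"turn":0},{"claw":70,"x":17.8,"y":-31.6,"z":0,"turn":0},{"claw":70,"x":17.8,"y":-31.6,"z":0,"turn":0},{"claw":70,"x":17.8,"y":-31.6,"z":0,"turn":0},{"claw":70,"x":17.8,"y":-31.6,"z":0,"turn":0},{"claw":70,"x":17.8,"y":-31.6,"z":0,"turn":0},{"claw":70,"x":17.8,"y":-31.6,"z":0,"turn":0},{"claw":70,"x":0,"y":0,"z":0,"turn":0},{"claw":70,"x":0,"y":0,"z":0,"turn":0}]'
python3 - <<'E'
from h import *
f=arm.grab_frame("wrist")
P=cloud(f,np.ones((400,640),bool))
Q=P[(np.hypot(P[:,0]-441,P[:,1]+301)<45)&(P[:,2]>134)&(P[:,2]<146)]
print(len(Q), ((Q.max(0)+Q.min(0))/2).round(1) if len(Q) else 0, np.ptp(Q,axis=0).round(),arm.read_state()["tool_pos"])
cv2.imwrite("pics/w2.png",f["color"][:,:,::-1])
E
```

```text
time: 8.52
tool_pos: [437.4, -302.7, 248.2]
eef_rot: [-0.0, 0.002, 1.0, -0.0]
wrist_force: [0.8, 0.3, -0.7]
grip_width: 70.1
grasp_force: 0.0
1677 [ 442.2 -302.5  138.3] [33. 32.  8.] [ 438.63435089 -300.88750405  248.12806698]
```

View pics/w2.png

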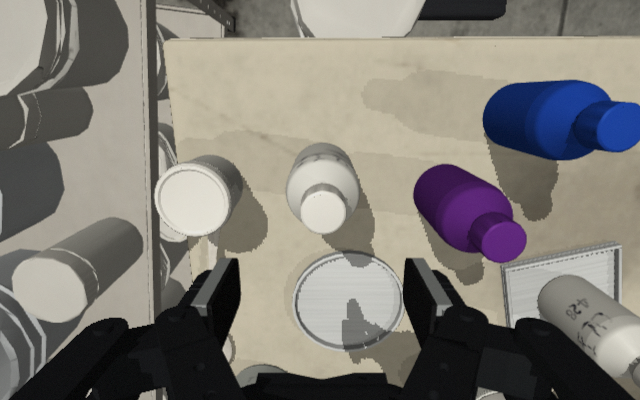

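The second white cap is at (323,212) and the first bottle stands in the square tray on the right. I'll descend a little less this time.

```bash
python3 -m pendant '[{"claw":70,"x":-3,"y":-1,"z":35,"turn":0},{"claw":70,"x":0,"y":0,"z":35,"turn":0},{"claw":70,"x":0,"y":0,"z":25,"turn":0},{"claw":70,"x":0,"y":0,"z":13,"turn":0},{"claw":70,"x":0,"y":0,"z":6,"turn":0},{"claw":70,"x":0,"y":0,"z":0,"turn":0},{"claw":30,"x":0,"y":0,"z":0,"turn":0},{"claw":25,"x":0,"y":0,"z":0,"turn":0},{"claw":25,"x":0,"y":0,"z":0,"turn":0},{"claw":25,"x":0,"y":0,"z":0,"turn":0},{"claw":25,"x":0,"y":0,"z":0,"turn":0},{"claw":25,"x":0,"y":0,"z":0,"turn":0}]' 40
python3 -m pendant '[{"claw":25,"x":0,"y":0,"z":-5,"turn":0},{"claw":25,"x":0,"y":0,"z":-10,"turn":0},{"claw":25,"x":0,"y":0,"z":-15,"turn":0},{"claw":25,"x":0,"y":0,"z":-10,"turn":0},{"claw":25,"x":0,"y":0,"z":-5,"turn":0},{"claw":25,"x":0,"y":0,"z":0,"turn":0},{"claw":25,"x":0,"y":0,"z":0,"turn":0},{"claw":25,"x":0,"y":0,"z":0,"turn":0},{"claw":25,"x":0,"y":0,"z":0,"turn":0}]'
```

```text
time: 9.57
tool_pos: [442.8, -301.9, 135.6]
eef_rot: [0.001, -0.0, 1.0, -0.0]
wrist_force: [-0.5, 0.8, 6.0]
grip_width: 32.7
grasp_force: 39.6
time: 10.32
tool_pos: [441.6, -301.3, 178.7]
eef_rot: [-0.001, -0.0, 1.0, 0.0]
wrist_force: [-0.8, -0.1, -0.4]
grip_width: 32.3
grasp_force: 39.8
```

It is light, and at 32 mm opening still held. It goes to the round tray.

```bash
python3 -m pendant '[{"claw":25,"x":-8,"y":2,"z":0,"turn":0},{"claw":25,"x":-16,"y":3,"z":0,"turn":0},{"claw":25,"x":-22,"y":4,"z":0,"turn":0},{"claw":25,"x":-22,"y":4,"z":0,"turn":0},{"claw":25,"x":-22,"y":4,"z":0,"turn":0},{"claw":25,"x":-22,"y":4,"z":0,"turn":0},{"claw":25,"x":-22,"y":4,"z":0,"turn":0},{"claw":25,"x":-16,"y":3,"z":0,"turn":0},{"claw":25,"x":-8,"y":2,"z":0,"turn":0},{"claw":25,"x":0,"y":0,"z":0,"turn":0},{"claw":25,"x":0,"y":0,"z":0,"turn":0}]'
python3 -m pendant '[{"claw":25,"x":0,"y":0,"z":10,"turn":0},{"claw":25,"x":0,"y":0,"z":10,"turn":0},{"claw":25,"x":0,"y":0,"z":5,"turn":0},{"claw":25,"x":0,"y":0,"z":4,"turn":0},{"claw":25,"x":0,"y":0,"z":3,"turn":0},{"claw":25,"x":0,"y":0,"z":0,"turn":0},{"claw":25,"x":0,"y":0,"z":0,"turn":0}]'
python3 - <<'E'
from h import *
f=arm.grab_frame("scene");print(arm.read_state()["wrist_force"])
cv2.imwrite("pics/s3.png",cv2.resize(f["color"][120:280,300:500,::-1],None,fx=3,fy=3))
E
```

```text
time: 11.23
tool_pos: [599.5, -271.5, 178.7]
eef_rot: [-0.001, -0.0, 1.0, 0.0]
wrist_force: [0.2, -0.2, -0.5]
grip_width: 32.7
grasp_force: 39.8
time: 11.82
tool_pos: [599.9, -271.6, 147.3]
eef_rot: [-0.0, -0.0, 1.0, 0.0]
wrist_force: [-0.5, 0.2, -1.1]
grip_width: 32.7
grasp_force: 39.8
[ 1.36349468 -1.05161667 -1.09567916]
```

View pics/s3.png

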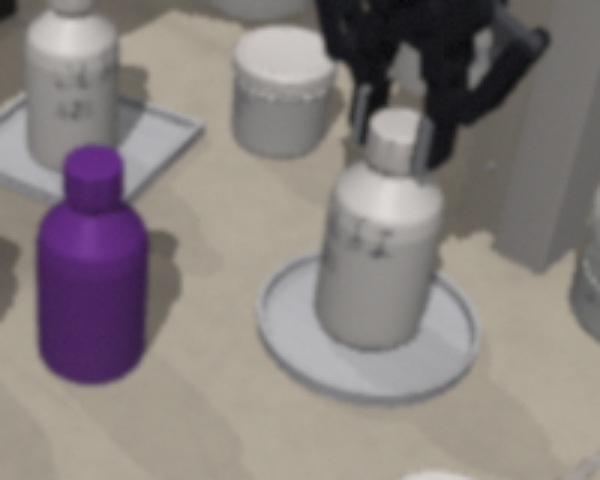

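The base (368,320 in the crop) is over the tray centre, with a slight lean at most. I'll lower it gently.

```bash
python3 -m pendant '[{"claw":25,"x":0,"y":0,"z":2,"turn":0},{"claw":25,"x":0,"y":0,"z":1,"turn":0},{"claw":25,"x":0,"y":0,"z":1,"turn":0},{"claw":25,"x":0,"y":0,"z":1,"turn":0},{"claw":25,"x":0,"y":0,"z":0,"turn":0},{"claw":25,"x":0,"y":0,"z":0,"turn":0}]'
python3 -m pendant '[{"claw":25,"x":0,"y":0,"z":1,"turn":0},{"claw":25,"x":0,"y":0,"z":1,"turn":0},{"claw":25,"x":0,"y":0,"z":0,"turn":0},{"claw":25,"x":0,"y":0,"z":0,"turn":0}]'
```

```text
time: 12.37
tool_pos: [600.0, -271.5, 142.3]
eef_rot: [-0.0, -0.0, 1.0, 0.0]
wrist_force: [0.0, -0.9, -1.2]
grip_width: 32.6
grasp_force: 39.8
time: 12.7
tool_pos: [599.9, -271.5, 140.2]
eef_rot: [-0.0, -0.0, 1.0, 0.0]
wrist_force: [0.1, -0.1, -1.0]
grip_width: 32.5
grasp_force: 39.8
```

```bash
python3 -m pendant '[{"claw":25,"x":0,"y":0,"z":1,"turn":0},{"claw":25,"x":0,"y":0,"z":0,"turn":0},{"claw":25,"x":0,"y":0,"z":0,"turn":0}]'
python3 -m pendant '[{"claw":25,"x":0,"y":0,"z":1,"turn":0},{"claw":25,"x":0,"y":0,"z":0,"turn":0},{"claw":25,"x":0,"y":0,"z":0,"turn":0}]'
```

```text
time: 12.95
tool_pos: [600.2, -271.7, 139.8]
eef_rot: [0.0, -0.0, 1.0, -0.0]
wrist_force: [-0.5, 1.4, 4.7]
grip_width: 32.7
grasp_force: 40.2
time: 13.2
tool_pos: [600.5, -271.8, 139.8]
eef_rot: [0.001, -0.0, 1.0, -0.0]
wrist_force: [-3.1, 1.0, 11.9]
grip_width: 32.2
grasp_force: 41.1
```

```bash
python3 -m pendant '[{"claw":35,"x":0,"y":0,"z":-1,"turn":0},{"claw":38,"x":0,"y":0,"z":0,"turn":0},{"claw":45,"x":0,"y":0,"z":0,"turn":0},{"claw":60,"x":0,"y":0,"z":0,"turn":0},{"claw":70,"x":0,"y":0,"z":0,"turn":0},{"claw":70,"x":0,"y":0,"z":-5,"turn":0},{"claw":70,"x":0,"y":0,"z":-20,"turn":0},{"claw":70,"x":0,"y":0,"z":-40,"turn":0},{"claw":70,"x":0,"y":0,"z":-40,"turn":0},{"claw":70,"x":0,"y":0,"z":-5,"turn":0},{"claw":70,"x":0,"y":0,"z":0,"turn":0},{"claw":70,"x":0,"y":0,"z":0,"turn":0}]'
python3 - <<'E'
from h import *
f=arm.grab_frame("wrist");g=arm.grab_frame("scene")
P=cloud(f,np.ones((400,640),bool))
for c in ((599,-271),(596,-16)):
  for F in (f,g):
    P=cloud(F,np.ones((400,640),bool))
    Q=P[(np.hypot(P[:,0]-c[0],P[:,1]-c[1])<50)&(P[:,2]>138)&(P[:,2]<160)]
    if len(Q): print(len(Q), ((Q.max(0)+Q.min(0))/2).round(1), np.ptp(Q,axis=0).round())
cv2.imwrite("pics/s4.png",cv2.resize(g["color"][70:280,210:500,::-1],None,fx=2.5,fy=2.5))
E
```

```text
time: 14.2
tool_pos: [600.1, -271.5, 249.8]
eef_rot: [0.001, -0.0, 1.0, -0.0]
wrist_force: [0.3, -0.3, -0.7]
grip_width: 70.1
grasp_force: 0.0
1729 [ 600.2 -272.3  142.3] [33. 32.  9.]
211 [ 599.9 -272.6  141.4] [34. 32.  6.]
137 [594.6 -17.9 141.2] [32. 32.  6.]
```

View pics/s4.png

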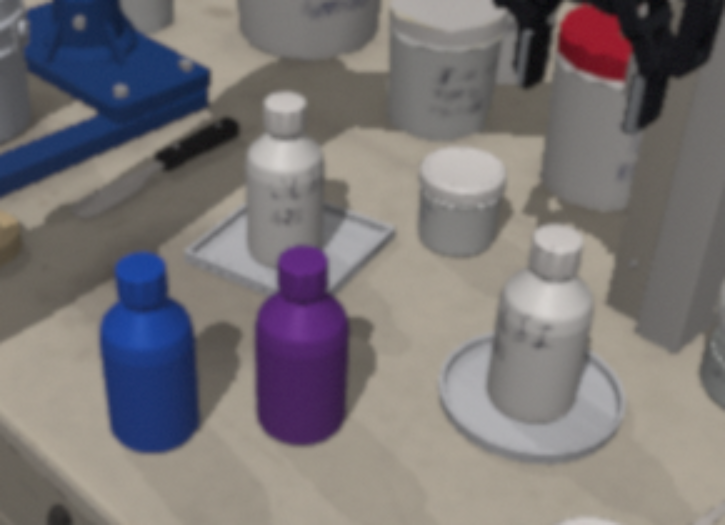

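Both bottles stand upright and centred in their trays: full in the square at (285,200), empty in the round at (535,350). The gripper is clear.

```bash
python3 -c "
from bench import arm
print(arm.close_job())"
```

```text
the job is handed in; nothing more can be done
None
```

I stood the full bottle (about 5.7 N on the wrist) in the square tray and the empty one (about 1 N) in the round tray, both upright and released, and handed the job in at about 14 s; no verdict came back.

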